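# Open the air cleaner's filter door by its concealed catch

### The job

The stock-room air cleaner lies on its back for a filter change; its filter door has no handle, only a concealed catch under a flush push pad somewhere along the plain strip in front of the door. With a light touch throughout, feel along the strip with shut fingertips until the pad gives, press it in so that the door springs ajar, then push the door up from under its free edge until it lies right back against its stop, and come away. Leave the filter in its well and all the other things where they are.

Things in the scene. Friction and masses are not known exactly. Their poses are not given: they have to be found in the camera images.
- cleaner: air cleaner: flat white appliance lying on its back, 300 mm (its x) x 480 mm (its y) x 100 mm high, fixed. Origin: centre of its underside; z up, x points from the plain strip to the hinge and rear louvres. Its flat face is at z = 100 mm. The filter door fills x = -74 to +68, y = -155 to +155 mm of the face, flush with it.
- strip_mid (a point): middle of the plain strip in front of the door, on the surface of the face (x = -111, y = 0, z = 100 mm of the air cleaner). The push pad's centre is on the strip's long middle line (x = -111 mm), anywhere from 65 mm to the -y side to 65 mm to the +y side of this point, different at each start. Everywhere else the strip is rigid.
- pad (a joint): how far the white push pad is pressed in, m: 0 at rest, 0.007 fully in. The pad is 36 mm (x) x 56 mm (y), coloured like the face, its top 2 mm below the surface, with a seam 1.5 mm wide round it. It goes straight down on a spring: gives at 2 N, fully in at about 6 N, comes back by itself. From about 0.004 on, the door's catch is free.
- door (a joint): opening angle of the filter door, rad: 0 shut, stop at 1.9. Freed, it springs up to about 0.5 and rests there on a spring plunger; above that it swings freely with its weight (350 g), and once past upright (1.57) it falls back to its stop. A light push is enough.
- door_edge (a point): middle of the door's free edge (near the strip), half-way through its 6 mm thickness; moves with the door, 142 mm from the hinge line. Keeper hooks reach 12 mm below the underside at the two free corners, 138 mm either side of this point; the middle is plain.
- door_hinge (a point): middle of the door's hinge line, which runs along the air cleaner's y at x = +68 mm, z = 97 mm
- filter: pleated filter in a card frame, 120 x 256 x 50 mm, loose in the well under the door, its top 30 mm below the face. Origin: centre of its underside. To be left where it lies.
- tape: roll of brown tape lying flat, 52 mm across, 24 mm high, on the end of the air cleaner's face at its -y end. Not part of the job. Origin: centre of its underside
- tin: small open steel tin, 48 mm across, 22 mm high, on the air cleaner's face at its +y end, towards the back. Not part of the job. Origin: centre of its underside
- wrench: steel wrench, 160 mm long, lying flat along the outlet louvres behind the door. Not part of the job. Origin: under the middle of its length
- carton: closed cardboard carton with a new filter, 135 x 275 x 58 mm, flat on the bench at the robot's right. Not part of the job. Origin: centre of its underside
- jar: closed screw-top jar, 64 mm across, 85 mm high, on the bench at the robot's right. Not part of the job. Origin: centre of its underside
- spray: spray can, 54 mm across, 170 mm high, on the bench at the robot's left. Not part of the job. Origin: centre of its underside
- mug: white mug, 80 mm across, 90 mm high, on the bench at the robot's left. Not part of the job. Origin: centre of its underside

How it is judged:
By the outcome, as a careful person would: the job done as asked, in the order asked, and still so for the second after the job is handed in, with the robot touching nothing.
It also fails if it takes over 54 s, if anything falls off the work surface, if the arm or the gripper's body presses on something with over 40 N, if the wrist force passes 120 N, or if a joint passes its speed limit or range.

### The arm

A 6-joint arm with a two-finger parallel gripper is mounted at the origin on the work surface. World frame = base frame: x ahead of the robot, y to its left, z up, the work surface at z = 0. Lengths are in m, angles in rad, forces in N, time in s.
With the tool pointing down it reaches from about 0.3 to 0.775 m from the base axis. Payload 14.6 kg.
Tool frame: the origin (TCP) lies midway between the tips of the shut fingers; the grasp point (between the pads) lies 19 mm behind it; z points along the fingers, y is the line along which they close (so a half turn about z gives the same grasp; the last joint's range is limited). The gripper opens to 94 mm and grips with 3 to 60 N. Pads are 16 mm wide; open, the fingers measure 119 mm over their backs; the gripper's body (75 mm by 177 mm) begins 78 mm behind the grasp point.
Start: joints at [1.052, 0.3, 1.521, -0, 1.321, -0.067], TCP at [0.24, 0.495, 0.167] pointing down, gripper open.
Joint ranges: [-3.03, 3.03], [-0.79, 2.21], [0.23, 2.52], [-1.04, 4.18], [0, 3.07], [-2.55, 2.55]. Speed limits (rad/s): [2.22, 2.22, 2.57, 3.14, 3.14, 3.14].

### API

Orientations are given as a unit quaternion [x, y, z, w].
In Python, from workcell import r, viewer, ticket gives the robot as it stands. The module is installed in compiled form; this text tells all that it offers.
- The arm moves only by the shell command python3 -m handwheel 'ROWS' [OPENING] [FORCE]. ROWS is JSON, a list of rows, each an object with "dp": the shift along the tool's x, y, z normalised to -1 to 1, where 1 is 0.5 m, a list of three; "yaw": the turn about the tool's z normalised to -1 to 1, where 1 is pi rad. A call has 1 to 12 rows; each row is the pose to reach, as a shift and turn from the pose commanded when the call began, along the tool's axes at that moment, turning the shorter way round; what a row does not reach only later rows make up. A row lasts 1/10 s, in which the tool goes at most 50 mm and 8.59 degrees, less where a joint would pass 70% of its speed; a pose out of reach is approached as far as the arm can. A call with a number of a shift or a turn outside -1 to 1 is refused whole. A call with a gripper value outside its range is refused whole. OPENING is the closure, from 0 (fully open) to 1 (shut), set as the call begins (- or left out, the last holds). The fingers move at their own pace and stop on an object; FORCE is the grip in N (left out, the last holds). Time passes only in rows, so rows that repeat a pose let the fingers close. It gives the time, the measured TCP pose, the force, the opening and the grip force at its end, in the units of the state.
- r.sense(): the state, without advancing time (a new reading comes with each control period).
- viewer.get_image(name): name is "scene" or "top" or "wrist"; returns (picture, depth): 480x640x3 uint8, blue, green, red; 480x640 float32, m along the optical axis (not along the pixel's ray), 0 where there is no reading.
- viewer.calibration(name): a dict with "fx", "fy", "cx", "cy" (pixels), "dist" ([k1, k2, p1, p2, k3] as OpenCV has them; the pictures are not rectified), "extrinsics" (4x4, takes a point from world to camera coordinates); the wrist camera has in their place "tool_from_camera" (4x4, takes a point from camera to tool coordinates, whose origin is the TCP and whose axes are the flange's). Camera axes: x right, y up, looking along -z (the intrinsics and any distortion apply to the point x, -y, -z); pixel columns grow to the right and rows downward; lengths in m; the calibration is good to about 2 mm. A picture is of the moment at which its call begins: read the wrist's pose just before it. calibration takes no time and is no camera call.
- ticket.finish_job(): hands the job in; it is judged then, once.
The state is a dict: "t": time; "q": joint angles; "joint_vel": joint speeds; "joint_efforts": joint torques, N m; "position": TCP position; "orientation": TCP orientation; "force": force on the tool from outside, world axes, zero at the start; "wrist_torque": the same for the moment, N m; "grip_width": opening from 0.0 (shut) to 1.0 (fully open); "gripper_force": force on a finger pad.
Only numpy, scipy, OpenCV 4.12 (cv2) and the standard library are available. Lean on these libraries where they do the work, as an engineer would, in place of code of your own. Each camera call takes 0.05 s, during which the arm holds its last target. There are 200 camera calls.

## Working session

There is one attempt and no reset: what is moved stays moved. The work goes in short steps, Python scripts to look and compute and a shell command to move; the robot and the scene stay as the last step left them, time stands still between calls to the robot, and variables do not carry over. Pictures are saved under pics/ and viewed, at most 10 in all, crops included, and the job is handed in when it is done.

```bash
mkdir -p pics; cat > h.py <<'E'
import numpy as np, cv2
from workcell import r, viewer, ticket
def snap(name,fn):
    s=r.sense(); im,d=viewer.get_image(name); cv2.imwrite('pics/'+fn+'.png',im); np.savez('pics/'+fn+'.npz',d=d,p=s['position'],q=s['orientation']); return s,im,d
def world(name,fn,uv,depth=None):
    c=viewer.calibration(name); z=np.load('pics/'+fn+'.npz'); d=z['d']
    K=np.array([[c['fx'],0,c['cx']],[0,c['fy'],c['cy']],[0,0,1]])
    out=[]
    for u,v in uv:
        x,y=cv2.undistortPoints(np.array([[[u,v]]],float),K,np.array(c['dist']))[0,0]
        w=d[int(v)-1:int(v)+2,int(u)-1:int(u)+2]; w=w[w>0]; D=np.median(w) if len(w) else np.nan
        p=np.array([x*D,-y*D,-D,1])
        if name=='wrist':
            from scipy.spatial.transform import Rotation as R
            T=np.eye(4);T[:3,:3]=R.from_quat(z['q']).as_matrix();T[:3,3]=z['p']
            out.append((T@np.array(c['tool_from_camera'])@p)[:3])
        else: out.append((np.linalg.inv(np.array(c['extrinsics']))@p)[:3])
    return np.array(out)
E
python3 -c "
from h import *
s,_,_=snap('top','top1'); snap('scene','scene1'); print(s)"
```

```text
{'t': 0.0, 'q': array([ 1.05240099e+00,  3.00440553e-01,  1.52157987e+00,  1.12190240e-05,
        1.32067975e+00, -6.65929916e-02]), 'joint_vel': array([ 2.75269172e-04, -3.03708421e-04, -6.27678895e-04, -3.69437543e-04,
        5.64474518e-05, -2.07960151e-04]), 'joint_efforts': array([ 1.50353237e-03, -5.31818891e+01, -3.52721822e+01,  7.08759623e-02,
        2.45482719e-02, -1.26938030e-04]), 'position': array([0.23997069, 0.49455511, 0.16600362]), 'orientation': array([ 2.23986049e-01,  9.74592193e-01, -5.28670058e-04, -1.64874222e-04]), 'force': array([-0.63925187, -1.14314568, -1.08318156]), 'wrist_torque': array([ 0.00412034, -0.02035744,  0.01178969]), 'gripper_force': 0.0, 'grip_width': 1.001710469465536}
```

View pics/top1.png

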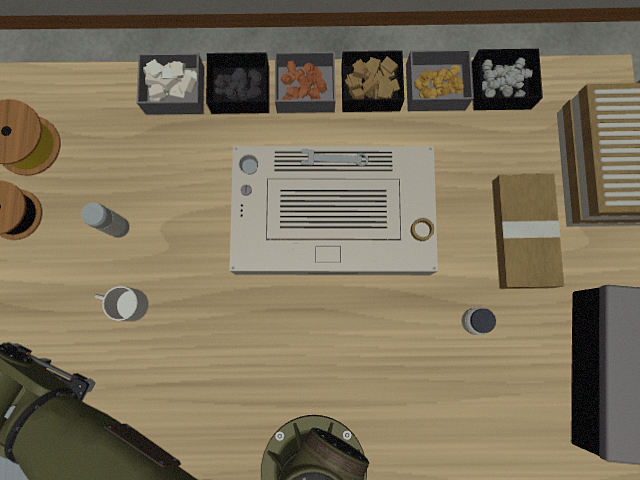

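View pics/scene1.png

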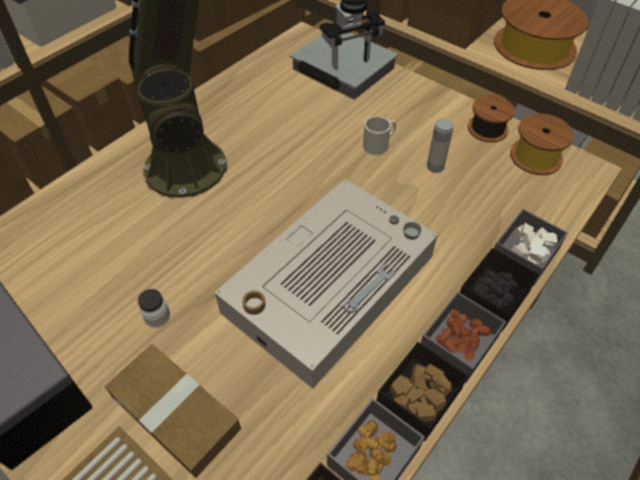

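The top view shows the cleaner with its face corners at about (233,147), (436,147), (437,270) and (231,270). The pad seam is at (315-341, 246-262), the door at (267-400, 179-240), the tape at (422,229) and the tin at (249,164). The scene view agrees, with the pad seam at (300,236).

```bash
python3 -c "
from h import *
np.set_printoptions(precision=4,suppress=True)
n=['c','c','c','c','pTL','pTR','pBL','pBR','dTL','dTR','dBL','dBR','tape','tin']
P=world('top','top1',[(234,148),(434,148),(436,269),(233,269),(315,246),(341,246),(315,262),(341,262),(267,179),(400,179),(267,240),(400,240),(422,229),(249,164)])
for a,b in zip(n,P):print(a,b)
im=cv2.imread('pics/top1.png')[140:280,220:450]
cv2.imwrite('pics/crop.png',cv2.resize(im,None,fx=3.4,fy=3.4,interpolation=cv2.INTER_CUBIC))
"
```

```text
c [0.7508 0.1801 0.0977]
c [ 0.776  -0.3191  0.0002]
c [ 0.4534 -0.2878  0.0989]
c [0.4604 0.1799 0.0974]
pTL [ 0.5115 -0.01    0.0961]
pTR [ 0.5105 -0.0704  0.0969]
pBL [ 0.4741 -0.0095  0.0956]
pBR [ 0.4728 -0.0695  0.0987]
dTL [0.6729 0.1012 0.0994]
dTR [ 0.6687 -0.2135  0.0973]
dBL [0.5271 0.1015 0.0973]
dBR [ 0.5229 -0.2083  0.0946]
tape [ 0.5475 -0.26    0.0983]
tin [0.7093 0.1435 0.1023]
```

View pics/crop.png

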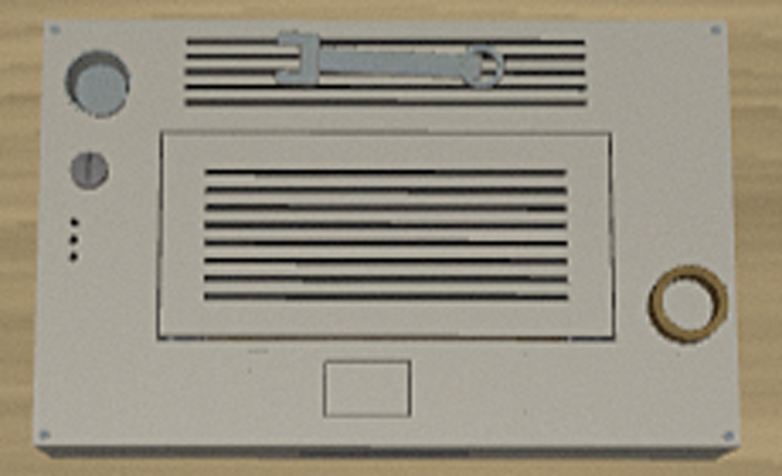

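The pad's centre is near (0.492, -0.040) and the cleaner's origin near (0.601, -0.055), turned about -0.8°. I'll move above the pad with the fingers shut and the tool's y axis along the cleaner's y.

```bash
python3 -m handwheel '[{"dp":[0,0,-0.07],"yaw":0},{"dp":[-0.08,-0.065,-0.07],"yaw":-0.03},{"dp":[-0.16,-0.13,-0.07],"yaw":-0.06},{"dp":[-0.24,-0.195,-0.07],"yaw":-0.09},{"dp":[-0.32,-0.26,-0.07],"yaw":-0.12},{"dp":[-0.40,-0.325,-0.07],"yaw":-0.14},{"dp":[-0.48,-0.39,-0.07],"yaw":-0.14},{"dp":[-0.56,-0.455,-0.07],"yaw":-0.14},{"dp":[-0.64,-0.52,-0.07],"yaw":-0.14},{"dp":[-0.72,-0.585,-0.07],"yaw":-0.14},{"dp":[-0.80,-0.65,-0.07],"yaw":-0.14},{"dp":[-0.86,-0.70,-0.07],"yaw":-0.14}]' 1 5
```

```text
t: 1.3
position: [0.4727, -0.0059, 0.2015]
orientation: [0.006, 1.0, 0.0, -0.0]
force: [0.4, 0.4, -0.4]
grip_width: 0.025
gripper_force: 0.0
```

```bash
python3 -m handwheel '[{"dp":[-0.039,-0.068,0.03]},{"dp":[-0.039,-0.068,0.06]},{"dp":[-0.039,-0.068,0.06]},{"dp":[-0.039,-0.068,0.06]},{"dp":[-0.039,-0.068,0.06]}]'
python3 -c "
from h import *
s,im,d=snap('wrist','w1'); print(s['position'],s['force'])
c=viewer.calibration('wrist');print(np.array(c['tool_from_camera']).round(3))"
```

```text
[ 0.47267995 -0.00588256  0.20146458] [ 0.39509903  0.40659327 -0.38153987]
[[-0.001  0.963  0.271  0.079]
 [ 1.     0.     0.    -0.   ]
 [ 0.     0.271 -0.963 -0.219]
 [ 0.     0.     0.     1.   ]]$[0]: bad value
```

View pics/w1.png

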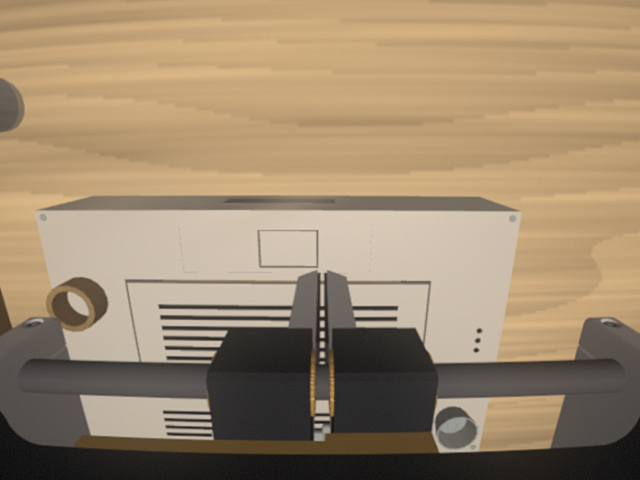

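The move was refused because yaw is required, so the arm has not moved. The wrist view shows the pad seam's corners at (259,231), (317,230), (260,267) and (318,267), and the door's free edge along v≈282 from u=127 to 430.

```bash
python3 -c "
from h import *
np.set_printoptions(precision=4,suppress=True)
print(world('wrist','w1',[(259,231),(317,230),(260,267),(318,267),(288,249),(128,282),(429,284),(43,216),(513,218)]))"
python3 -m handwheel '[{"dp":[-0.039,-0.068,0.04],"yaw":0},{"dp":[-0.039,-0.068,0.08],"yaw":0},{"dp":[-0.039,-0.068,0.12],"yaw":0},{"dp":[-0.039,-0.068,0.14],"yaw":0},{"dp":[-0.039,-0.068,0.14],"yaw":0},{"dp":[-0.039,-0.068,0.14],"yaw":0}]'
```

```text
[[ 0.4776 -0.0682  0.0968]
 [ 0.4765 -0.0111  0.1001]
 [ 0.5143 -0.0691  0.0994]
 [ 0.5148 -0.0108  0.0999]
 [ 0.4958 -0.0402  0.0989]
 [ 0.5292 -0.2073  0.1005]
 [ 0.5357  0.103   0.0981]
 [ 0.4581 -0.2837  0.1009]
 [ 0.4665  0.1803  0.1007]]
t: 1.95
position: [0.4917, -0.0378, 0.1323]
orientation: [0.006, 1.0, -0.0, 0.0]
force: [-0.4, 1.5, 0.7]
grip_width: 0.005
gripper_force: 0.0
```

```bash
python3 -m handwheel '[{"dp":[-0.004,-0.002,0.03],"yaw":0},{"dp":[-0.004,-0.002,0.05],"yaw":0},{"dp":[-0.004,-0.002,0.056],"yaw":0},{"dp":[-0.004,-0.002,0.06],"yaw":0},{"dp":[-0.004,-0.002,0.062],"yaw":0},{"dp":[-0.004,-0.002,0.064],"yaw":0},{"dp":[-0.004,-0.002,0.064],"yaw":0},{"dp":[-0.004,-0.002,0.064],"yaw":0}]'
```

```text
t: 2.75
position: [0.4935, -0.039, 0.0997]
orientation: [0.006, 1.0, -0.0, 0.0]
force: [-0.8, -0.1, -0.0]
grip_width: 0.003
gripper_force: 0.0
```

No force at the surface level, so I'll go down in 1 mm steps.

```bash
python3 -m handwheel '[{"dp":[0,0,0.002],"yaw":0},{"dp":[0,0,0.004],"yaw":0},{"dp":[0,0,0.004],"yaw":0}]'; python3 -m handwheel '[{"dp":[0,0,0.002],"yaw":0},{"dp":[0,0,0.002],"yaw":0}]';python3 -m handwheel '[{"dp":[0,0,0.002],"yaw":0},{"dp":[0,0,0.002],"yaw":0}]'
```

```text
t: 3.05
position: [0.4933, -0.039, 0.0974]
orientation: [0.006, 1.0, 0.0, -0.0]
force: [0.3, -0.4, -0.2]
grip_width: 0.003
gripper_force: 0.0
t: 3.25
position: [0.4933, -0.039, 0.0964]
orientation: [0.006, 1.0, 0.0, -0.0]
force: [0.6, 0.2, -0.0]
grip_width: 0.003
gripper_force: 0.0
t: 3.45
position: [0.4933, -0.039, 0.0954]
orientation: [0.006, 1.0, 0.0, -0.0]
force: [0.4, 0.6, -0.6]
grip_width: 0.001
gripper_force: 0.0
```

```bash
for i in 1 2; do python3 -m handwheel '[{"dp":[0,0,0.002],"yaw":0},{"dp":[0,0,0.002],"yaw":0},{"dp":[0,0,0.002],"yaw":0}]' | egrep 'posi|forc'; done; python3 -m handwheel '[{"dp":[0,0,0.002],"yaw":0},{"dp":[0,0,0.002],"yaw":0},{"dp":[0,0,0.002],"yaw":0}]'
```

```text
position: [0.4934, -0.039, 0.0945]
force: [0.5, 0.7, 0.4]
gripper_force: 0.0
position: [0.4934, -0.039, 0.0935]
force: [-1.1, 0.7, 0.1]
gripper_force: 0.0
t: 4.35
position: [0.4934, -0.039, 0.0925]
orientation: [0.006, 1.0, 0.0, -0.0]
force: [-0.3, -0.2, 0.7]
grip_width: 0.008
gripper_force: 0.0
```

```bash
python3 -m handwheel '[{"dp":[0,0,0.002],"yaw":0},{"dp":[0,0,0.002],"yaw":0},{"dp":[0,0,0.002],"yaw":0}]' | egrep 'posi|forc'; python3 -m handwheel '[{"dp":[0,0,0.002],"yaw":0},{"dp":[0,0,0.002],"yaw":0},{"dp":[0,0,0.002],"yaw":0}]'; python3 -c "
from h import *
snap('scene','s2');im=cv2.imread('pics/s2.png')[150:390,180:480];cv2.imwrite('pics/s2c.png',cv2.resize(im,None,fx=2.5,fy=2.5))"
```

```text
position: [0.4934, -0.039, 0.0915]
force: [0.5, 0.3, 0.4]
gripper_force: 0.0
t: 4.95
position: [0.4934, -0.039, 0.0905]
orientation: [0.006, 1.0, 0.0, -0.0]
force: [-0.3, -0.3, 0.3]
grip_width: 0.001
gripper_force: 0.0
```

View pics/s2c.png

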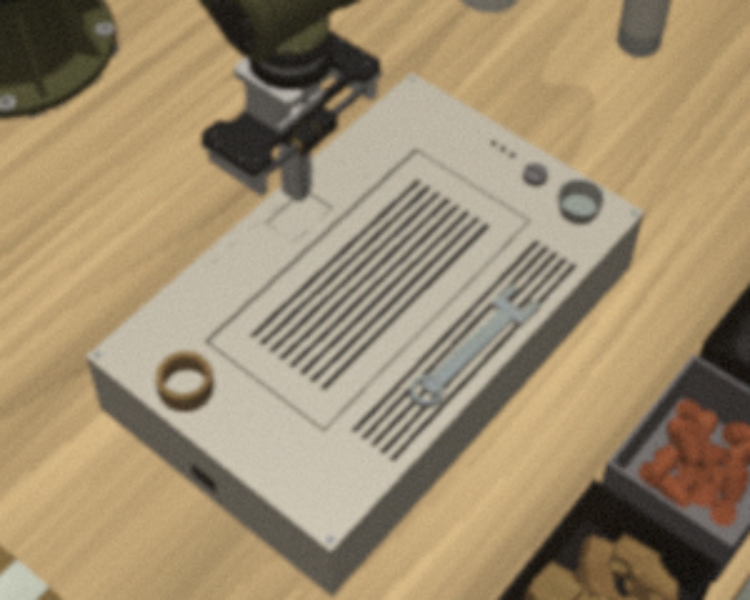

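The fingertip sits at crop (297,197), just short of the pad seam's centre at (300,216). It looks either a little above the pad or off to one side, so I'll measure it.

```bash
python3 -c "
from h import *
np.set_printoptions(precision=4,suppress=True)
d=np.load('pics/s2.npz')['d']
print(world('scene','s2',[(299,226),(299,222),(298,216),(299,229),(300,232),(302,239),(287,237),(310,230),(312,233),(298,247)]))
c=viewer.calibration('scene');E=np.array(c['extrinsics'])
for p in [(0.4934,-0.039,0.0905),(0.4934,-0.039,0.11),(0.494,-0.04,.099)]:
    q=(E@np.r_[p,1])[:3]; K=np.array([[c['fx'],0,c['cx']],[0,c['fy'],c['cy']],[0,0,1]])
    print(p,cv2.projectPoints(np.array([[q[0],-q[1],-q[2]]]),np.zeros(3),np.zeros(3),K,np.array(c['dist']))[0])"
```

```text
[[ 0.502  -0.0454  0.1481]
 [ 0.5015 -0.0442  0.1616]
 [ 0.5017 -0.0469  0.1863]
 [ 0.5005 -0.0443  0.1343]
 [ 0.488  -0.0277  0.0972]
 [ 0.5064 -0.0414  0.097 ]
 [ 0.4739 -0.061   0.098 ]
 [ 0.5036 -0.0072  0.0978]
 [ 0.5143 -0.0121  0.0989]
 [ 0.5158 -0.0674  0.0981]]
(0.4934, -0.039, 0.0905) [[[298.7591 237.429 ]]]
(0.4934, -0.039, 0.11) [[[298.5212 232.5421]]]
(0.494, -0.04, 0.099) [[[298.5758 235.6723]]]
```

```bash
python3 -c "
from h import *
np.set_printoptions(precision=4,suppress=True)
print(world('wrist','w1',[(312,276),(335,276),(310,290),(338,290),(345,310)]), np.load('pics/w1.npz')['p'])
d=np.load('pics/s2.npz')['d']
print(world('scene','s2',[(299,v) for v in range(226,236)]+[(296,228),(303,228)]))
im=cv2.imread('pics/s2.png')[215:245,285:315];cv2.imwrite('pics/s2d.png',cv2.resize(im,None,fx=16,fy=16,interpolation=0))"
```

```text
[[ 0.4635 -0.0116  0.2496]
 [ 0.4635  0.0008  0.2501]
 [ 0.4636 -0.012   0.2675]
 [ 0.4634  0.0016  0.2682]
 [ 0.4636  0.0037  0.2884]] [ 0.4727 -0.0059  0.2015]
[[ 0.502  -0.0454  0.1481]
 [ 0.5026 -0.0462  0.1455]
 [ 0.5027 -0.0465  0.1419]
 [ 0.5005 -0.0443  0.1343]
 [ 0.501  -0.0449  0.1315]
 [ 0.4866 -0.0296  0.1018]
 [ 0.4874 -0.0307  0.0996]
 [ 0.4889 -0.0325  0.0985]
 [ 0.4903 -0.0342  0.0972]
 [ 0.4927 -0.037   0.0977]
 [ 0.4982 -0.0523  0.144 ]
 [ 0.4874 -0.0153  0.1008]]
```

View pics/s2d.png

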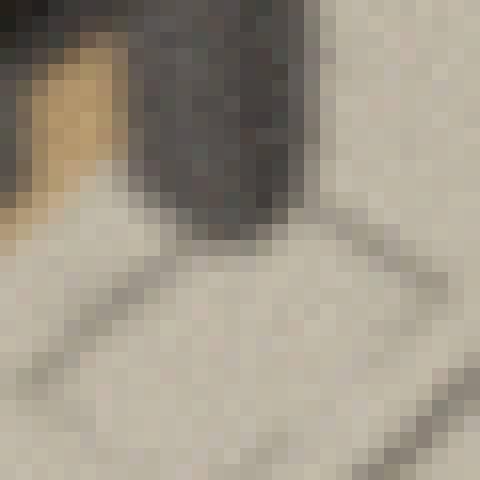

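The actual fingertip is at z≈0.125 while the reported TCP is 0.0905, so the physical tips end about 35 mm short of it. I'll continue by feel, shifted 5 mm toward the robot to clear the door's swing.

```bash
python3 -m handwheel '[{"dp":[0.01,0,0.008],"yaw":0},{"dp":[0.01,0,0.016],"yaw":0},{"dp":[0.01,0,0.024],"yaw":0},{"dp":[0.01,0,0.032],"yaw":0},{"dp":[0.01,0,0.032],"yaw":0}]' | egrep 'posi|forc'; for i in 1 2 3; do python3 -m handwheel '[{"dp":[0,0,0.002],"yaw":0},{"dp":[0,0,0.004],"yaw":0},{"dp":[0,0,0.004],"yaw":0}]' | egrep 'posi|^forc'; done
```

```text
position: [0.4881, -0.0389, 0.0738]
force: [0.6, 0.3, 0.7]
gripper_force: 0.0
position: [0.4884, -0.039, 0.0725]
force: [0.3, -0.7, 0.4]
position: [0.4883, -0.039, 0.0704]
force: [0.2, 0.4, -0.3]
position: [0.4883, -0.0389, 0.0684]
force: [0.3, 0.3, 0.2]
```

```bash
python3 -m handwheel '[{"dp":[0,0,0.002],"yaw":0},{"dp":[0,0,0.004],"yaw":0},{"dp":[0,0,0.004],"yaw":0}]' | egrep 'posi|^forc'; python3 -m handwheel '[{"dp":[0,0,0.002],"yaw":0},{"dp":[0,0,0.004],"yaw":0},{"dp":[0,0,0.004],"yaw":0}]' | egrep 'posi|^forc'; python3 -m handwheel '[{"dp":[0,0,0.002],"yaw":0},{"dp":[0,0,0.002],"yaw":0}]' | egrep 'posi|^forc'
```

```text
position: [0.4883, -0.039, 0.0664]
force: [0.0, -0.0, 0.4]
position: [0.4883, -0.039, 0.0644]
force: [0.1, -0.3, 0.5]
position: [0.4884, -0.039, 0.0634]
force: [0.8, 0.4, -0.6]
```

```bash
python3 -c "
from h import *
np.set_printoptions(precision=4,suppress=True)
snap('scene','s3')
print(world('scene','s3',[(298,v) for v in range(226,242)]))"
```

```text
[[ 0.497  -0.0436  0.1425]
 [ 0.4969 -0.0437  0.1387]
 [ 0.4979 -0.0449  0.1368]
 [ 0.4971 -0.0442  0.1317]
 [ 0.4967 -0.0439  0.1272]
 [ 0.4967 -0.0441  0.1235]
 [ 0.4963 -0.0438  0.119 ]
 [ 0.4965 -0.0443  0.1157]
 [ 0.4973 -0.0453  0.1134]
 [ 0.4965 -0.0447  0.1082]
 [ 0.4946 -0.0428  0.1009]
 [ 0.4958 -0.0443  0.0993]
 [ 0.4977 -0.0465  0.099 ]
 [ 0.4995 -0.0486  0.0985]
 [ 0.5009 -0.0502  0.0971]
 [ 0.5034 -0.0531  0.0979]]
```

The tip is now at about 0.102, nearly touching.

```bash
python3 -m handwheel '[{"dp":[0,0,0.002],"yaw":0},{"dp":[0,0,0.004],"yaw":0},{"dp":[0,0,0.004],"yaw":0}]' | egrep 'posi|^forc'; python3 -m handwheel '[{"dp":[0,0,0.002],"yaw":0},{"dp":[0,0,0.004],"yaw":0},{"dp":[0,0,0.004],"yaw":0}]' | egrep 'posi|^forc'; python3 -m handwheel '[{"dp":[0,0,0.002],"yaw":0},{"dp":[0,0,0.002],"yaw":0}]' | egrep 'posi|^forc'
```

```text
position: [0.4883, -0.0389, 0.0614]
force: [0.2, -0.9, 0.3]
position: [0.4884, -0.0389, 0.0595]
force: [1.3, 0.2, 0.9]
position: [0.4885, -0.039, 0.0586]
force: [-1.0, -0.3, 2.0]
```

```bash
python3 -m handwheel '[{"dp":[0,0,0.001],"yaw":0},{"dp":[0,0,0.002],"yaw":0},{"dp":[0,0,0.002],"yaw":0}]' | egrep 'posi|^forc'
```

```text
position: [0.4885, -0.039, 0.0576]
force: [-0.5, 0.3, 3.5]
```

```bash
python3 -m handwheel '[{"dp":[0,0,0.001],"yaw":0},{"dp":[0,0,0.002],"yaw":0},{"dp":[0,0,0.002],"yaw":0}]' | egrep 'posi|^forc'
```

```text
position: [0.4884, -0.039, 0.0564]
force: [0.1, 0.6, 0.3]
```

```bash
for i in 1 2 3; do python3 -m handwheel '[{"dp":[0,0,0],"yaw":0}]' | egrep 'posi|^forc'; done; python3 -m handwheel '[{"dp":[0,0,0.001],"yaw":0},{"dp":[0,0,0.002],"yaw":0},{"dp":[0,0,0.002],"yaw":0}]' | egrep 'posi|^forc'; for i in 1 2; do python3 -m handwheel '[{"dp":[0,0,0],"yaw":0}]' | egrep 'posi|^forc'; done; 
```

```text
position: [0.4883, -0.0389, 0.0563]
force: [0.0, 0.0, 0.1]
position: [0.4883, -0.0389, 0.0563]
force: [0.8, 0.6, -0.5]
position: [0.4883, -0.0389, 0.0564]
force: [-0.0, -0.2, -0.2]
position: [0.4884, -0.039, 0.0556]
force: [-1.4, 0.1, 4.2]
position: [0.4884, -0.039, 0.0557]
force: [-1.9, 0.1, 3.4]
position: [0.4884, -0.039, 0.0556]
force: [-1.3, 0.5, 3.4]
```

It gives softly under 2–4 N, so this is the pad. I'll press further.

```bash
python3 -m handwheel '[{"dp":[0,0,0.001],"yaw":0},{"dp":[0,0,0.002],"yaw":0},{"dp":[0,0,0.002],"yaw":0}]' | egrep 'posi|^forc'; python3 -m handwheel '[{"dp":[0,0,0.001],"yaw":0},{"dp":[0,0,0.002],"yaw":0},{"dp":[0,0,0.002],"yaw":0}]' | egrep 'posi|^forc'; python3 -c "
from h import *
np.set_printoptions(precision=4,suppress=True)
snap('top','t3')
print(world('top','t3',[(300,238),(335,232),(380,238),(335,200)]))"
```

```text
position: [0.4884, -0.0389, 0.0545]
force: [-1.3, -0.2, 4.8]
position: [0.4884, -0.039, 0.0535]
force: [-2.2, -0.3, 5.6]
[[ 0.4777  0.0156  0.4153]
 [ 0.4905 -0.0465  0.3977]
 [ 0.5343 -0.1661  0.0583]
 [ 0.6127 -0.0575  0.1286]]
```

The depth readings suggest the door is ajar: the well shows at z 0.058 and the door surface has risen to 0.129. I'll lift off, back away and check.

```bash
python3 -m handwheel '[{"dp":[0,0,-0.02],"yaw":0},{"dp":[0.01,0,-0.04],"yaw":0},{"dp":[0.03,-0.01,-0.06],"yaw":0},{"dp":[0.06,-0.02,-0.08],"yaw":0},{"dp":[0.06,-0.032,-0.1],"yaw":0},{"dp":[0.06,-0.032,-0.112],"yaw":0},{"dp":[0.06,-0.032,-0.112],"yaw":0},{"dp":[0.06,-0.032,-0.112],"yaw":0}]'; python3 -c "
from h import *
np.set_printoptions(precision=4,suppress=True)
snap('scene','s4')"
```

```text
t: 10.9
position: [0.4585, -0.0545, 0.1094]
orientation: [0.006, 1.0, 0.0, -0.0]
force: [-0.0, 0.8, -0.4]
grip_width: 0.002
gripper_force: 0.0
```

View pics/s4.png

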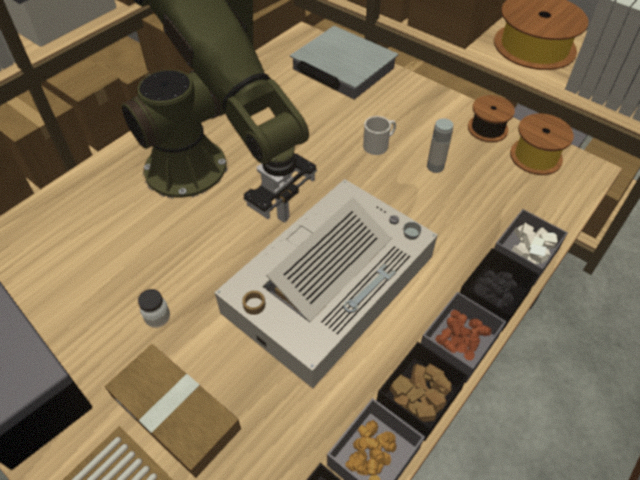

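The door is ajar. Its free edge runs from about (268,280) to (357,199), and the wrench, tape and tin have not moved.

```bash
python3 -c "
from h import *
np.set_printoptions(precision=4,suppress=True)
print(world('scene','s4',[(272,279),(290,262),(312,242),(335,221),(354,203),(317,243),(325,255),(340,262)]))"
```

```text
[[ 0.5609 -0.2053  0.1572]
 [ 0.5605 -0.1442  0.1563]
 [ 0.5621 -0.068   0.1563]
 [ 0.5634  0.0171  0.1558]
 [ 0.5651  0.0904  0.159 ]
 [ 0.5712 -0.0605  0.1525]
 [ 0.6008 -0.0671  0.1374]
 [ 0.633  -0.0503  0.1197]]
```

```bash
python3 -m handwheel '[{"dp":[-0.05,0,0.008],"yaw":0},{"dp":[-0.10,0,0.008],"yaw":0},{"dp":[-0.13,0,0.008],"yaw":0},{"dp":[-0.14,0,0.008],"yaw":0},{"dp":[-0.148,0,0.004],"yaw":0},{"dp":[-0.154,0,-0.006],"yaw":0},{"dp":[-0.16,0,-0.016],"yaw":0},{"dp":[-0.168,0,-0.026],"yaw":0},{"dp":[-0.176,0,-0.036],"yaw":0},{"dp":[-0.176,0,-0.036],"yaw":0}]'; python3 -c "
from h import *
np.set_printoptions(precision=4,suppress=True)
snap('scene','s5')
im=cv2.imread('pics/s5.png')[150:390,180:480];cv2.imwrite('pics/s5c.png',cv2.resize(im,None,fx=2.5,fy=2.5))"
```

```text
t: 11.95
position: [0.5449, -0.0557, 0.1288]
orientation: [0.006, 1.0, -0.0, -0.002]
force: [-15.8, -0.0, 8.4]
grip_width: 0.005
gripper_force: 8.1
```

View pics/s5c.png

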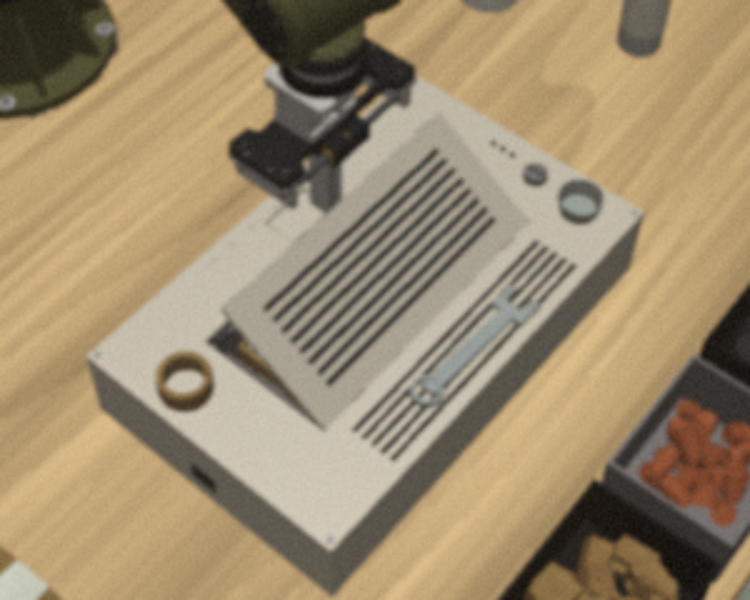

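The door is in contact with the fingers, with its free edge at crop (225,308)–(438,115). The push is too horizontal and the friction acts downward, so I'll ease back and lift instead.

```bash
python3 -c "
from h import *
np.set_printoptions(precision=4,suppress=True)
print(world('scene','s5',[(274,273),(340,213),(300,265),(325,262)]))"
python3 -m handwheel '[{"dp":[0.006,0,0],"yaw":0},{"dp":[0.006,0,0],"yaw":0},{"dp":[0.006,0,0],"yaw":0}]'; 
```

```text
[[ 0.5615 -0.1978  0.1727]
 [ 0.5655  0.0333  0.1724]
 [ 0.5848 -0.1372  0.1585]
 [ 0.6146 -0.084   0.1395]]
t: 12.3
position: [0.5429, -0.0556, 0.1278]
orientation: [0.006, 1.0, -0.0, -0.0]
force: [-5.9, 0.5, 3.2]
grip_width: 0.006
gripper_force: 3.0
```

The force lay along the door's plane, so the tip was pressing on the door's end face rather than under its lower corner. I'll back off, go deeper under the edge and follow the arc up.

```bash
python3 -m handwheel '[{"dp":[0.041,0,0],"yaw":0},{"dp":[0.041,0,0.035],"yaw":0},{"dp":[0.041,0,0.065],"yaw":0},{"dp":[0.041,0,0.065],"yaw":0},{"dp":[0.027,0,0.065],"yaw":0},{"dp":[0.019,0,0.059],"yaw":0},{"dp":[0.011,0,0.049],"yaw":0},{"dp":[0.011,0,0.049],"yaw":0}]'; python3 -c "
from h import *
np.set_printoptions(precision=4,suppress=True)
snap('scene','s6')
P=world('scene','s6',[(300,270),(325,264),(345,250),(350,225)]);print(P,np.arctan2(P[:,2]-.0985,.670-P[:,0]))"
```

```text
t: 13.1
position: [0.5383, -0.0556, 0.1041]
orientation: [0.006, 1.0, -0.0, 0.0]
force: [-3.3, 0.3, -0.7]
grip_width: 0.008
gripper_force: 1.3
[[ 0.5876 -0.1411  0.1458]
 [ 0.6146 -0.0839  0.1316]
 [ 0.6229 -0.0185  0.1258]
 [ 0.5938  0.0377  0.1447]] [0.5209 0.5395 0.5257 0.5453]
```

Contact is good now: light, and friction is helping. The door is at about 0.53 rad, so I'll follow the arc.

```bash
python3 -m handwheel '[{"dp":[-0.01,0,-0.014],"yaw":0},{"dp":[-0.018,0,-0.028],"yaw":0},{"dp":[-0.027,0,-0.04],"yaw":0},{"dp":[-0.036,0,-0.052],"yaw":0},{"dp":[-0.046,0,-0.062],"yaw":0},{"dp":[-0.056,0,-0.072],"yaw":0},{"dp":[-0.066,0,-0.082],"yaw":0},{"dp":[-0.066,0,-0.082],"yaw":0}]'; python3 -c "
from h import *
np.set_printoptions(precision=4,suppress=True)
snap('scene','s7')
P=world('scene','s7',[(305,265),(325,264),(345,250),(345,225)]);print(P,np.arctan2(P[:,2]-.0985,.670-P[:,0]))"
```

```text
t: 13.95
position: [0.5713, -0.0561, 0.1452]
orientation: [0.006, 1.0, -0.0, 0.001]
force: [-6.0, -1.7, 5.0]
grip_width: 0.004
gripper_force: 2.8
[[ 0.6045 -0.1422  0.1813]
 [ 0.6253 -0.0973  0.1553]
 [ 0.6337 -0.0336  0.1503]
 [ 0.6038  0.003   0.1846]] [0.9012 0.9045 0.9592 0.9155]
```

```bash
python3 -m handwheel '[{"dp":[0,0,-0.006],"yaw":0},{"dp":[-0.01,0,-0.014],"yaw":0},{"dp":[-0.02,0,-0.021],"yaw":0},{"dp":[-0.032,0,-0.029],"yaw":0},{"dp":[-0.045,0,-0.038],"yaw":0},{"dp":[-0.058,0,-0.045],"yaw":0},{"dp":[-0.071,0,-0.052],"yaw":0},{"dp":[-0.084,0,-0.058],"yaw":0},{"dp":[-0.097,0,-0.063],"yaw":0},{"dp":[-0.097,0,-0.063],"yaw":0}]'; python3 -c "
from h import *
np.set_printoptions(precision=4,suppress=True)
snap('scene','s8')
P=world('scene','s8',[(305,265),(325,255),(345,235),(345,225)]);print(P,np.arctan2(P[:,2]-.0985,.670-P[:,0]))"
```

```text
t: 15.0
position: [0.62, -0.0565, 0.1757]
orientation: [0.006, 1.0, 0.0, 0.0]
force: [-0.6, -0.7, 0.7]
grip_width: 0.004
gripper_force: 0.3
[[ 0.629  -0.1692  0.232 ]
 [ 0.6395 -0.1152  0.2203]
 [ 0.6382 -0.043   0.2188]
 [ 0.5325  0.1025  0.0376]] [ 1.2729  1.3255  1.312  -0.4167]
```

The door is at 1.3 rad and pressing lightly. I'll push it past upright.

```bash
python3 -m handwheel '[{"dp":[-0.014,0,-0.003],"yaw":0},{"dp":[-0.028,0,-0.003],"yaw":0},{"dp":[-0.042,0,-0.003],"yaw":0},{"dp":[-0.056,0,-0.003],"yaw":0},{"dp":[-0.07,0,-0.003],"yaw":0},{"dp":[-0.08,0,-0.003],"yaw":0},{"dp":[-0.09,0,-0.003],"yaw":0},{"dp":[-0.10,0,-0.003],"yaw":0},{"dp":[-0.11,0,-0.003],"yaw":0},{"dp":[-0.12,0,-0.003],"yaw":0},{"dp":[-0.124,0,-0.003],"yaw":0},{"dp":[-0.124,0,-0.003],"yaw":0}]'
```

```text
t: 16.25
position: [0.6814, -0.0573, 0.1769]
orientation: [0.006, 1.0, 0.0, -0.0]
force: [-0.6, -0.4, -0.0]
grip_width: 0.003
gripper_force: 0.0
```

No force, so the door has fallen back. I'll come away backwards, then up.

```bash
python3 -m handwheel '[{"dp":[0.05,0,0],"yaw":0},{"dp":[0.13,0,0],"yaw":0},{"dp":[0.21,0,0],"yaw":0},{"dp":[0.29,0,-0.03],"yaw":0},{"dp":[0.37,0,-0.08],"yaw":0},{"dp":[0.45,0,-0.12],"yaw":0},{"dp":[0.5,0,-0.14],"yaw":0},{"dp":[0.5,0,-0.14],"yaw":0},{"dp":[0.5,0,-0.14],"yaw":0},{"dp":[0.5,0,-0.14],"yaw":0}]'; python3 -c "
from h import *
np.set_printoptions(precision=4,suppress=True)
snap('scene','s9');snap('top','t9')
a=cv2.imread('pics/s9.png')[100:400,140:560];b=cv2.imread('pics/t9.png')[120:420,210:570]
cv2.imwrite('pics/s9c.png',np.hstack([a,b]))"
```

```text
t: 17.25
position: [0.4316, -0.0543, 0.2465]
orientation: [0.006, 1.0, 0.0, -0.0]
force: [0.4, -0.2, -0.1]
grip_width: 0.002
gripper_force: 0.0
```

View pics/s9c.png

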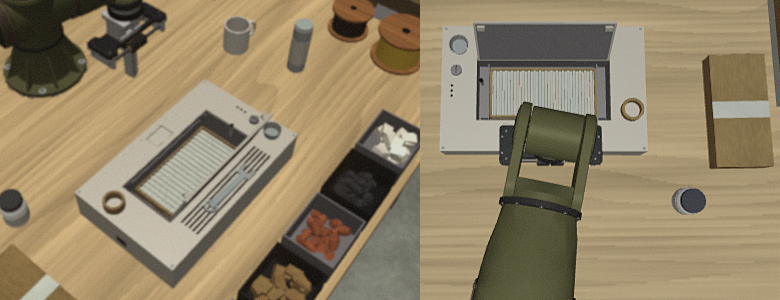

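The left view shows the door edge-on. The top view shows its underside leaning back, the filter in its well, and the tape, tin and wrench undisturbed. I'll check the angle, then hand in.

```bash
python3 -c "
from h import *
np.set_printoptions(precision=4,suppress=True)
P=world('top','t9',[(335,148),(335,160),(335,172)]);print(P,np.arctan2(P[:,2]-.0955,.670-P[:,0]))
a=np.median(np.diff(P[:,0])/np.diff(P[:,2]));print('angle',np.pi/2+np.arctan(a))
if np.pi/2+np.arctan(a)>1.8: print(ticket.finish_job())"
```

```text
[[ 0.7077 -0.0566  0.2156]
 [ 0.694  -0.0577  0.1732]
 [ 0.6791 -0.0588  0.1288]] [1.8748 1.87   1.8376]
angle 1.8886817402013187
the job is handed in; nothing more can be done
None
```

The job is done and handed in: the pad was pressed, the door sprang ajar and now lies back near its stop at about 1.89 rad. The arm is clear and nothing else looks moved, but one misplaced push on the door reached about 18 N, and I found the pad by its visible seam, not by feeling along the strip.

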